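# Gauge the brake caliper's pad gap with the blade that fits

## Robot

A 6-joint arm with a two-finger parallel gripper is mounted at the origin on the work surface. World frame = base frame: x ahead of the robot, y to its left, z up, the work surface at z = 0. Lengths are in m, angles in degrees, forces in N, time in s.
With the tool pointing down it reaches from about 0.3 to 0.75 m from the base axis. Payload 8.5 kg.
Tool frame: the origin (TCP) lies at the very end of the fingers, on their centre line; the grasp point (between the pads) lies 19 mm behind it (env.grip_point_offset is the distance from the TCP to the grasp point, in m); z points along the fingers, y is the direction in which the jaws open and shut (so a half turn about z gives the same grasp; the last joint's range is limited). The gripper opens to 85 mm and grips with 20 to 120 N. Pads are 22 mm wide; open, the fingers measure 114 mm over their backs; the gripper's body (76 mm by 85 mm) begins 54 mm behind the grasp point. The pads swing forward as they close: fully open they stand 13 mm farther back than shut.
Start: joints at [56.018, 21.807, 74.336, -0, 83.858, -12.336], TCP at [0.203, 0.511, 0.231] pointing down, gripper open.
Joint ranges: [-178.18, 178.18], [-50.72, 133.34], [12.68, 142.11], [-81.47, 261.47], [9.98, 163.14], [-165.26, 165.26]. Speed limits (degrees/s): [136.94, 136.94, 180, 180, 180, 180].

## Interface

Orientations are given as a 3x3 rotation matrix whose columns are the frame's x, y, z axes.
In Python, from rig import env gives the robot as it stands.
- The arm moves only by the tool move_arm, never from a script. Its argument "moves" is a list of rows, each a list of 4 numbers: the shift along the tool's x, y, z in mm, then the turn about the tool's z in rad. In form: [[tx, ty, tz, spin], ...]. A call has 1 to 20 rows; each row is the pose to reach, as a shift and turn from the pose commanded when the call began, along the tool's axes at that moment; what a row does not reach only later rows make up. A row lasts 1/10 s, in which the tool goes at most 50 mm and 8.59 degrees, less where a joint would pass 70% of its speed; a pose out of reach is approached as far as the arm can. A call with a gripper value outside its range is refused whole. "grip" is the closure, from 0 (fully open) to 1 (shut), set as the call begins (left out, the last holds). The fingers move at their own pace and stop on an object; "grip_force" is the grip in N (left out, the last holds). Time passes only in rows, so rows that repeat a pose let the fingers close. It gives the time, the measured TCP pose, the force and the opening at its end, in the units of the state.
- env.observe(): the state, without advancing time (a new reading comes with each control period).
- env.get_image(name): name is "scene" or "top"; returns the picture (384x512x3 uint8, red, green, blue); there is no depth.
- env.get_calibration(name): a dict with "fovy" (degrees; the focal length in pixels is half the picture's height over the tangent of half this angle, whatever the lens; pixels are square), "cx", "cy" (the principal point, pixels), "extrinsics" (4x4, takes a point from world to camera coordinates). Camera axes: x right, y up, looking along -z (the intrinsics and any distortion apply to the point x, -y, -z); pixel columns grow to the right and rows downward; lengths in m; the calibration is good to about 2 mm. A picture is of the moment at which its call begins. get_calibration takes no time and is no camera call.
- env.close_job(): hands the job in, once; it reports no verdict.
Trained networks look in the newest picture that a camera, given by its name, has taken for a name from the list of things; names that differ only in an ending like _2 or _b are one class to them, and where a whole thing is asked for, a point or a joint stands for the part that bears it (a point fixed in the world has none). Each returns a list of dicts, best first, with "conf" (0 to 1); they miss things now and then, are a little off and sometimes report something else, mostly with a low value. They report only what shows in the picture. A call takes as long as a camera call. They do not tell look-alikes from the thing itself.
- env.silhouettes(camera, name): "region" (384x512 bool, what is visible of it) and "point" ([row, column] in pixels, amid what is visible of it).
- env.tip_of(camera, name): "point" ([row, column] in pixels: a listed point, or the origin of a listed thing).
The state is a dict: "time_s": time; "q": joint angles; "qvel": joint speeds; "joint_efforts": joint torques, N m; "position": TCP position; "tool_rot": TCP orientation; "ft_force": force on the tool from outside, world axes, zero at the start; "wrist_torque": the same for the moment, N m; "grip_width": finger opening in m.
Only numpy, scipy, OpenCV 4.12 (cv2) and the standard library are available. Lean on these libraries where they do the work, as an engineer would, in place of code of your own. Each camera call takes 0.05 s, during which the arm holds its last target.

## Task

Of the three upright gauge blades in their wooden stands, take the one of medium thickness, the only one that fits the brake caliper snugly with a light drag. Slide it down from above between the two brake pads, gently against the drag of the pads, until it stops on the bottom of the gap, and leave it standing there upright and let go. Leave the other two blades in their stands.

Things in the scene. Friction and masses are not known exactly. Their poses are not given: they have to be found in the camera images.
- blade_medium_mid (a point): Medium gauge blade, to be used, either way round. Upright plate, aluminium with black grip on top, 12 mm thick, 45 wide (grip 56 x 36 tall), 100 tall, 110-225 g, loose in a wooden stand 35 tall, foot 8 above the table. Point: its centre, 50 above its foot. z up, x along width, y through thickness. Lowest 14 mm taper to a 5 mm tip. Grip it across its thickness by the black grip. Stands are in any order.
- blade_thin_mid (a point): Thin gauge blade, too loose for the gap: leave it. Upright plate, aluminium with black grip on top, 6 mm thick, 45 wide (grip 56 x 36 tall), 100 tall, 90 g, loose in a wooden stand 35 tall, foot 8 above the table. Point: its centre, 50 above its foot. z up, x along width, y through thickness.
- blade_thick_mid (a point): Thick gauge blade, will not go in: leave it. Upright plate, aluminium with black grip on top, 20 mm thick, 45 wide (grip 56 x 36 tall), 100 tall, 260 g, loose in a wooden stand 35 tall, foot 8 above the table. Point: its centre, 50 above its foot. z up, x along width, y through thickness.
- gap_mouth (a point): Mouth centre of the upward gap in the grey brake caliper (fixed on a 130 mm dark plate), 70 mm above the table, level with the pad tops. z up, x along the gap (58 long, ends open), y across. 8 wide, flared to 18 at the top; each sprung pad yields 4.5: medium blade drags about 3-15 N, most at entry. Hard floor 45 below: a seated blade's centre is 5 above this point. Over 60 N on the caliper, pad pinch included, is forcing.
Not all that is in view belongs to the job. What is shaped like the part that bears blade_medium_mid but green or orange is not meant. What is shaped like the part that bears gap_mouth but purple is not meant.

How it is judged:
By the outcome, as a careful person would: the job done as asked, in the order asked, and still so for the second after the job is handed in, with the robot touching nothing.
It also fails if it takes over 42 s, if anything falls off the work surface, if the arm or the gripper's body presses on something with over 40 N, if the wrist force passes 120 N, or if a joint passes its speed limit or range.

## Working session

There is one attempt and no reset: what is moved stays moved. The work goes in short steps, Python scripts to look and compute and a tool call to move; the robot and the scene stay as the last step left them, time stands still between calls to the robot, and variables do not carry over. Pictures are saved under pics/ and viewed, and the job is handed in when it is done.

Besides the shell and the picture viewer there is one more tool, called after "Emit:" in YAML: its name, and indented under it one key for each argument. move_arm: Moves the arm, as the interface text tells. Its arguments: {"type":"object","properties":{"moves":{"type":"array"},"grip":{"type":"number"},"grip_force":{"type":"number"}},"required":["moves"]}

```bash
ls; mkdir -p pics; cat > h.py <<'E'
from rig import env
import numpy as np, cv2
E
python3 - <<'E'
from h import *
for c in("scene","top"):
    im=env.get_image(c); cv2.imwrite(f"pics/{c}0.png",cv2.cvtColor(im,cv2.COLOR_RGB2BGR))
    k=env.get_calibration(c); print(c,k)
    for n in("blade_medium_mid","blade_thin_mid","blade_thick_mid","gap_mouth"):
        print(n,[(np.round(d["point"],1).tolist(),round(d["conf"],2)) for d in env.tip_of(c,n)])
s=env.observe(); print(s["time_s"],s["position"],s["tool_rot"],s["ft_force"])
E
```

```text
pics
scene {'fovy': 50.24448400350155, 'cx': 249.69135150723665, 'cy': 189.7598639824265, 'extrinsics': array([[ 0.02124998,  0.99975185, -0.00668466, -0.05248038],
       [-0.7823726 ,  0.02079152,  0.62246352,  0.32723456],
       [ 0.62244804, -0.00799744,  0.78262027, -1.23467176],
       [ 0.        ,  0.        ,  0.        ,  1.        ]])}
blade_medium_mid [([199.5, 353.0], 0.93), ([265.3, 275.9], 0.85), ([230.1, 321.6], 0.62)]
blade_thin_mid [([238.1, 382.2], 0.65)]
blade_thick_mid [([203.4, 260.7], 0.87)]
gap_mouth [([223.2, 129.2], 0.9), ([136.3, 138.6], 0.6)]
top {'fovy': 42.23821829460337, 'cx': 259.89405960218687, 'cy': 183.85158886520148, 'extrinsics': array([[ 0.01941354, -0.99980103, -0.00458462,  0.05526672],
       [ 0.98944036,  0.0185532 ,  0.14374819, -0.47107059],
       [-0.14363453, -0.00732687,  0.98960368, -1.01391592],
       [ 0.        ,  0.        ,  0.        ,  1.        ]])}
blade_medium_mid [([103.5, 249.4], 0.86), ([170.7, 164.1], 0.83), ([131.1, 199.6], 0.79)]
blade_thin_mid [([121.5, 141.7], 0.91)]
blade_thick_mid [([163.8, 259.9], 0.71)]
gap_mouth [([141.6, 390.5], 0.77)]
0.5 [0.20287465 0.5111945  0.2312943 ] [[-9.29485482e-01  3.68858699e-01  3.37511818e-06]
 [ 3.68858698e-01  9.29485480e-01 -6.11932255e-05]
 [-2.57087769e-05 -5.56332730e-05 -9.99999998e-01]] [ 1.20690772 -0.42406128  0.51687044]
```

View pics/scene0.png

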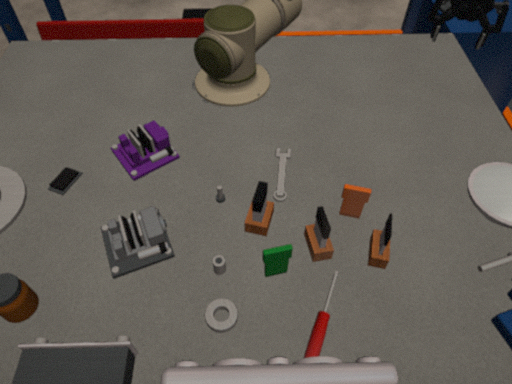

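View pics/top0.png

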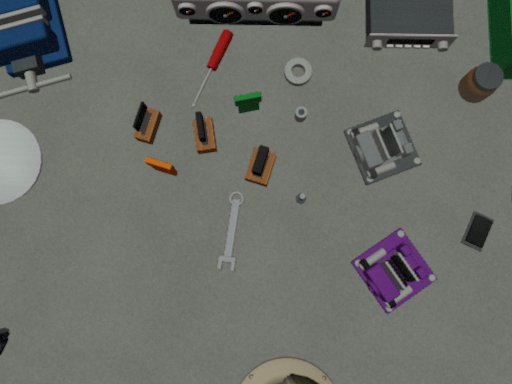

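```bash
cat >> h.py <<'E'
def P(c):
    k=env.get_calibration(c); f=192/np.tan(np.radians(k["fovy"]/2)); return k,f
def proj(c,X):
    k,f=P(c); X=np.atleast_2d(X); p=X@k["extrinsics"][:3,:3].T+k["extrinsics"][:3,3]
    return np.c_[k["cy"]-f*p[:,1]/-p[:,2], k["cx"]+f*p[:,0]/-p[:,2]]
def ray(c,rc):
    k,f=P(c); R=k["extrinsics"][:3,:3];t=k["extrinsics"][:3,3]
    d=np.array([(rc[1]-k["cx"])/f,-(rc[0]-k["cy"])/f,-1]); return -R.T@t, R.T@d
def atz(c,rc,z):
    o,d=ray(c,rc); return o+d*(z-o[2])/d[2]
def tri(a,b):
    o1,d1=ray("scene",a);o2,d2=ray("top",b)
    s=np.linalg.lstsq(np.c_[d1,-d2],o2-o1,rcond=None)[0]
    p,q=o1+s[0]*d1,o2+s[1]*d2
    return (p+q)/2,np.linalg.norm(p-q)
def crop(im,r0,r1,c0,c1,s,fn):
    cv2.imwrite(fn,cv2.cvtColor(cv2.resize(im[r0:r1,c0:c1],None,fx=s,fy=s,interpolation=cv2.INTER_CUBIC),cv2.COLOR_RGB2BGR))
E
python3 - <<'E'
from h import *
a=env.get_image("scene");b=env.get_image("top")
crop(a,170,280,235,405,4,"pics/c1.png")
crop(b,90,195,125,285,5,"pics/c2.png")
crop(a,190,290,90,190,6,"pics/c3.png")
crop(b,100,195,335,430,6,"pics/c4.png")
for n,x,y in (("med",(230.1,321.6),(131.1,199.6)),("thin",(238.1,382.2),(121.5,141.7)),("thick",(203.4,260.7),(163.8,259.9)),("gap",(223.2,129.2),(141.6,390.5))):
    p,e=tri(x,y); print(n,p.round(4),round(e,4))
    z=.07 if n=="gap" else .058
    print(atz("scene",x,z).round(4),atz("top",y,z).round(4))
E
```

```text
med [0.575  0.1896 0.0592] 0.0054
[0.5743 0.1871 0.058 ] [0.5757 0.1924 0.058 ]
thin [0.5942 0.3115 0.0546] 0.0083
[0.5963 0.3058 0.058 ] [0.5941 0.3149 0.058 ]
thick [0.5075 0.0652 0.0634] 0.0007
[0.5035 0.0657 0.058 ] [0.5084 0.0649 0.058 ]
gap [ 0.5571 -0.2028  0.0724] 0.0005
[ 0.5554 -0.2039  0.07  ] [ 0.5576 -0.2031  0.07  ]
```

View pics/c1.png

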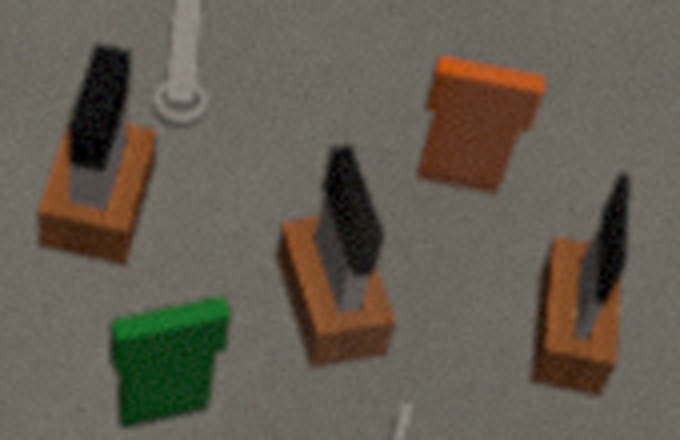

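View pics/c2.png

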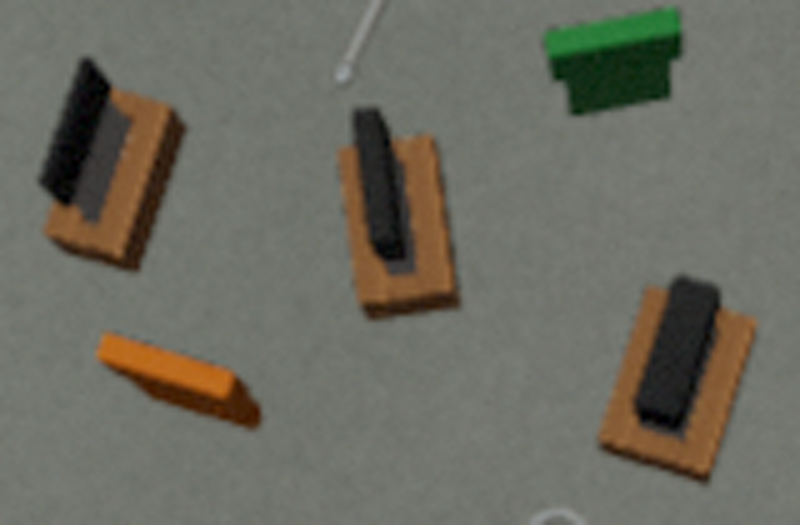

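View pics/c3.png

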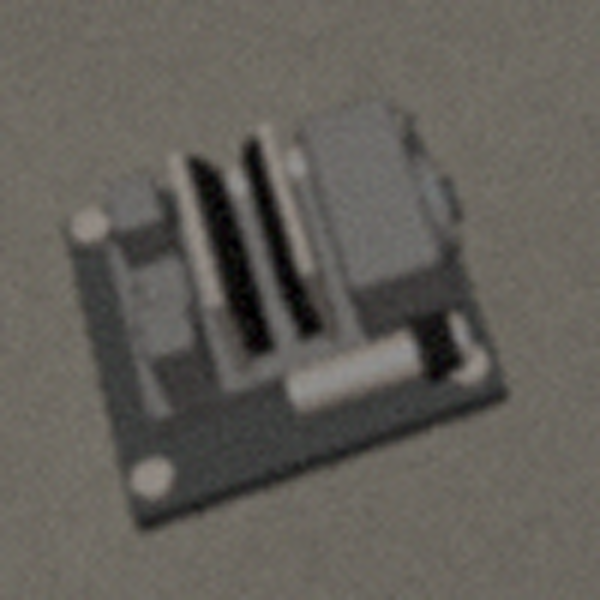

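View pics/c4.png

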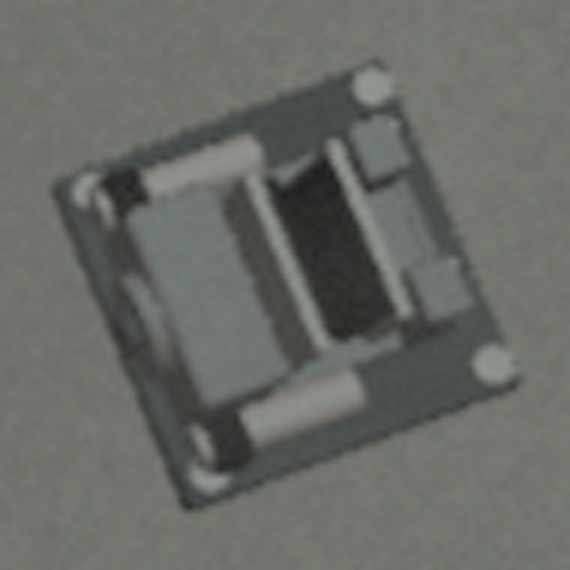

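```bash
cat >> h.py <<'E'
from scipy.optimize import minimize
def boxmask(c,x,y,yaw,L,T,z0,z1,S=4,win=None):
    cs,sn=np.cos(yaw),np.sin(yaw)
    V=[[x+cs*a-sn*b,y+sn*a+cs*b,z] for a in(-L/2,L/2) for b in(-T/2,T/2) for z in(z0,z1)]
    rc=proj(c,V); pts=((rc[:,::-1]+.5-np.array([win[2],win[0]]))*S).astype(np.float32)
    m=np.zeros(((win[1]-win[0])*S,(win[3]-win[2])*S),np.uint8)
    cv2.fillConvexPoly(m,np.round(cv2.convexHull(pts)*16).astype(np.int32),255,shift=4)
    return cv2.resize(m,None,fx=1/S,fy=1/S,interpolation=cv2.INTER_AREA)/255.
E
python3 - <<'E'
from h import *
import itertools
ims={c:env.get_image(c) for c in("scene","top")}
W={"scene":(198,246,305,340),"top":(104,150,186,215)}
obs={}
for c in W:
    r=W[c]; g=ims[c][r[0]:r[1],r[2]:r[3]].astype(float).max(2)
    print(c,np.percentile(g,[2,10,20,50,80]))
    obs[c]=np.clip((75-g)/(75-30),0,1)
def cost(p,cams):
    return sum(((boxmask(c,p[0],p[1],p[2],.056,p[3],.072,.108,win=W[c])-obs[c])**2).sum() for c in cams)
for cams in(("scene",),("top",),("scene","top")):
    best=None
    for yw in np.radians([-15,-5,5,15,25]):
        r=minimize(cost,[.575,.19,yw,.012],args=(cams,),method="Nelder-Mead",options=dict(initial_simplex=np.array([[.575,.19,yw,.012],[.581,.19,yw,.012],[.575,.196,yw,.012],[.575,.19,yw+.15,.012],[.575,.19,yw,.015]]),xatol=1e-5,fatol=1e-3,maxiter=600))
        if best is None or r.fun<best.fun: best=r
    print(cams,best.x[:2].round(4),np.degrees(best.x[2]).round(1),best.x[3].round(4),best.fun)
# gap
def L(c,o,s,a,b,z):
    p=[atz(c,[o[0]+(q[1]+.5)/s-.5,o[1]+(q[0]+.5)/s-.5],z) for q in(a,b)]
    d=p[1]-p[0]; return ((p[0]+p[1])/2)[:2].round(4),np.degrees(np.arctan2(d[1],d[0])).round(1),np.linalg.norm(d).round(4)
for z in(.07,.08):
  print(L("scene",(190,90),6,(178,158),(212,300),z),L("scene",(190,90),6,(267,128),(308,270),z))
  print(L("top",(100,335),6,(252,180),(322,345),z),L("top",(100,335),6,(335,145),(403,312),z))
# green, orange
print(atz("top",(103.5,249.4),.05),atz("top",(170.7,164.1),.05))
# base plate corners
for c,o,q in (("scene",(190,90),[(70,228),(142,525),(505,398)]),("top",(100,335),[(55,190),(190,507),(520,378),(380,65)])):
    pp=[atz(c,[o[0]+(b+.5)/6-.5,o[1]+(a+.5)/6-.5],.006)[:2].round(4) for a,b in q]; print(pp)
E
```

```text
scene [ 16.58  29.    56.   106.   111.  ]
top [ 20.66  39.    84.   116.   130.  ]
('scene',) [0.5779 0.1836] 8.3 0.0087 34.63035071980862
('top',) [0.5753 0.1858] 11.1 0.0101 11.948066128412147Traceback (most recent call last):
  File "<stdin>", line 15, in <module>
    res = _minimize_neldermead(fun, x0, args, callback, bounds=bounds,
                               **options)
    fxr = func(xr)
    fx = function(np.copy(x), *(wrapper_args + args))
  File "<stdin>", line 11, in cost
  File "<stdin>", line 11, in <genexpr>
  File "h.py", line 24, in boxmask
    rc=proj(c,V); pts=((rc[:,::-1]+.5-np.array([win[2],win[0]]))*S).astype(np.float32)
  File "h.py", line 6, in proj
    k,f=P(c); X=np.atleast_2d(X); p=X@k["extrinsics"][:3,:3].T+k["extrinsics"][:3,3]
        ~^^^
  File "h.py", line 4, in P
    k=env.get_calibration(c); f=192/np.tan(np.radians(k["fovy"]/2)); return k,f
ValueError: time passes only in moves, steps and waits
```

```bash
python3 - <<'E'
from rig import env
import pickle
pickle.dump({c:env.get_calibration(c) for c in("scene","top")},open("cal.pkl","wb"))
print(env.observe()["time_s"])
E
sed -i 's/k=env.get_calibration(c);/k=CAL[c];/; 2a import pickle; CAL=pickle.load(open("cal.pkl","rb"))' h.py
cat > fit.py <<'E'
from h import *
ims={c:cv2.imread(f"pics/{c}0.png")[...,::-1] for c in("scene","top")}
W={"scene":(198,246,305,340),"top":(104,150,186,215)}
obs={}
for c in W:
    r=W[c]; g=ims[c][r[0]:r[1],r[2]:r[3]].astype(float).max(2)
    obs[c]=np.clip((75-g)/(75-30),0,1)
def cost(p,cams):
    return sum(((boxmask(c,p[0],p[1],p[2],.056,p[3],.072,.108,win=W[c])-obs[c])**2).sum() for c in cams)
for cams in(("scene",),("top",),("scene","top")):
    best=None
    for yw in np.radians([-15,-5,5,15,25]):
        r=minimize(cost,[.575,.19,yw,.012],args=(cams,),method="Nelder-Mead",options=dict(initial_simplex=np.array([[.575,.19,yw,.012],[.581,.19,yw,.012],[.575,.196,yw,.012],[.575,.19,yw+.15,.012],[.575,.19,yw,.015]]),xatol=1e-5,fatol=1e-3,maxiter=600))
        if best is None or r.fun<best.fun: best=r
    p=best.x
    print(cams,p[:2].round(4),np.degrees(p[2]).round(1),p[3].round(4),best.fun)
    for c in cams:
        r=W[c]; m=boxmask(c,*p[:3],.056,p[3],.072,.108,win=r); im=ims[c][r[0]:r[1],r[2]:r[3]].copy()
        im=cv2.resize(im,None,fx=8,fy=8,interpolation=cv2.INTER_CUBIC)
        cn,_=cv2.findContours((cv2.resize(m,None,fx=8,fy=8)>.5).astype(np.uint8),0,1); cv2.drawContours(im,cn,-1,(255,0,0),1)
        cv2.imwrite(f"pics/fit{len(cams)}_{c}.png",im[...,::-1])
def L(c,o,s,a,b,z):
    p=[atz(c,[o[0]+(q[1]+.5)/s-.5,o[1]+(q[0]+.5)/s-.5],z) for q in(a,b)]
    d=p[1]-p[0]; return ((p[0]+p[1])/2)[:2].round(4),np.degrees(np.arctan2(d[1],d[0])).round(1),np.linalg.norm(d).round(4)
for z in(.07,.08):
  print(L("scene",(190,90),6,(178,158),(212,300),z),L("scene",(190,90),6,(267,128),(308,270),z))
  print(L("top",(100,335),6,(252,180),(322,345),z),L("top",(100,335),6,(335,145),(403,312),z))
print(atz("top",(103.5,249.4),.05),atz("top",(170.7,164.1),.05))
for c,o,q in (("scene",(190,90),[(70,228),(142,525),(505,398)]),("top",(100,335),[(55,190),(190,507),(520,378),(380,65)])):
    pp=[atz(c,[o[0]+(b+.5)/6-.5,o[1]+(a+.5)/6-.5],.006)[:2].round(4) for a,b in q]; print(pp)
E
python3 fit.py; python3 -c "
import cv2,numpy as np
a=[cv2.imread('pics/fit%d_%s.png'%(n,c)) for n,c in((1,'scene'),(2,'scene'),(1,'top'),(2,'top'))]
H=max(i.shape[0] for i in a)
o=np.hstack([cv2.copyMakeBorder(i,0,H-i.shape[0],0,4,0) for i in a]);print(o.shape);cv2.imwrite('pics/fits.png',cv2.resize(o,None,fx=.75,fy=.75))"
```

```text
0.7
('scene',) [0.5777 0.1835] 7.6 0.0091 35.63767098124653
('top',) [0.5754 0.1859] 11.0 0.0101 11.762846768336965
('scene', 'top') [0.5757 0.1846] 9.1 0.0081 74.82648724849416
(array([ 0.5655, -0.2167]), np.float64(20.4), np.float64(0.0612)) (array([ 0.5541, -0.1874]), np.float64(21.1), np.float64(0.0627))
(array([ 0.5538, -0.1864]), np.float64(-158.1), np.float64(0.0619)) (array([ 0.5663, -0.2147]), np.float64(-159.2), np.float64(0.0624))
(array([ 0.5722, -0.2131]), np.float64(20.4), np.float64(0.0603)) (array([ 0.5609, -0.1842]), np.float64(21.1), np.float64(0.0618))
(array([ 0.5515, -0.184 ]), np.float64(-158.1), np.float64(0.0613)) (array([ 0.5638, -0.212 ]), np.float64(-159.2), np.float64(0.0618))
[0.63983199 0.08979116 0.05      ] [0.49160342 0.26447251 0.05      ]
[array([ 0.522 , -0.2859]), array([ 0.6425, -0.2372]), array([ 0.5969, -0.1192])]
[array([ 0.5943, -0.1175]), array([ 0.4778, -0.1656]), array([ 0.5274, -0.2857]), array([ 0.6437, -0.2374])]
(384, 1040, 3)
```

View pics/fits.png

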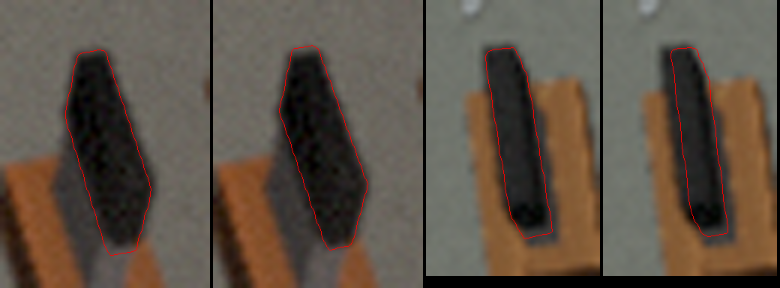

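```bash
python3 - <<'E'
from h import *
def Q(c,o,s,pts,z):
    p=np.array([atz(c,[o[0]+(b+.5)/s-.5,o[1]+(a+.5)/s-.5],z)[:2] for a,b in pts])
    print(c,p.mean(0).round(4),[ (np.degrees(np.arctan2(*(p[(i+1)%4]-p[i])[::-1])).round(1),np.linalg.norm(p[(i+1)%4]-p[i]).round(4)) for i in range(4)])
Q("top",(90,125),5,[(340,152),(432,137),(458,297),(366,308)],.035)
Q("scene",(170,235),4,[(282,226),(352,212),(392,322),(314,336)],.035)
# grip top face z .108
Q("top",(90,125),5,[(353,110),(378,108),(404,248),(377,257)],.108)
Q("scene",(170,235),4,[(332,150),(350,148),(382,235),(365,243)],.108)
for c in CAL: print((-CAL[c]["extrinsics"][:3,:3].T@CAL[c]["extrinsics"][:3,3]).round(3))
E
```

```text
top [0.5748 0.185 ] [(np.float64(-79.4), np.float64(0.04)), (np.float64(-169.1), np.float64(0.0713)), (np.float64(98.0), np.float64(0.0394)), (np.float64(11.4), np.float64(0.0695))]
scene [0.5782 0.1827] [(np.float64(101.7), np.float64(0.039)), (np.float64(9.6), np.float64(0.0683)), (np.float64(-80.1), np.float64(0.041)), (np.float64(-172.2), np.float64(0.0671))]
top [0.5741 0.185 ] [(np.float64(-84.2), np.float64(0.01)), (np.float64(-167.7), np.float64(0.0585)), (np.float64(110.0), np.float64(0.0113)), (np.float64(11.1), np.float64(0.0612))]
scene [0.5786 0.1843] [(np.float64(96.2), np.float64(0.0091)), (np.float64(9.4), np.float64(0.052)), (np.float64(-63.7), np.float64(0.0097)), (np.float64(-170.8), np.float64(0.0553))]
[1.026 0.036 0.762]
[0.319 0.057 1.071]
```

Emit:
move_arm:
  moves:
    - [-15,-5,0,-0.02]
    - [-45,-16,0,-0.06]
    - [-80,-28,0,-0.1]
    - [-115,-41,0,-0.14]
    - [-150,-53,0,-0.18]
    - [-185,-66,0,-0.22]
    - [-220,-78,0,-0.26]
    - [-255,-91,0,-0.3]
    - [-290,-103,0,-0.34]
    - [-325,-115,0,-0.38]
    - [-360,-128,0,-0.42]
    - [-395,-140,0,-0.46]
    - [-425,-151,0,-0.5]
    - [-450,-160,0,-0.53]
    - [-462,-164,0,-0.55]
    - [-467,-166,0,-0.558]
    - [-467,-166,0,-0.558]
    - [-467,-166,0,-0.558]
  grip: 0.35
  grip_force: 30

```text
time_s: 2.5
position: [0.5752, 0.1852, 0.2314]
tool_rot: [[-0.984, -0.179, -0.0], [-0.179, 0.984, 0.0], [0.0, 0.0, -1.0]]
ft_force: [0.8, -0.1, 0.6]
grip_width: 0.0554
```

Emit:
move_arm:
  moves:
    - [0,0,10,0]
    - [0,0,30,0]
    - [0,0,55,0]
    - [0,0,80,0]
    - [0,0,97,0]
    - [0,0,103,0]
    - [0,0,103,0]

```text
time_s: 3.2
position: [0.5751, 0.185, 0.1276]
tool_rot: [[-0.984, -0.18, -0.002], [-0.18, 0.984, -0.0], [0.002, 0.0, -1.0]]
ft_force: [-0.1, 0.2, 0.5]
grip_width: 0.0555
```

```bash
python3 - <<'E'
from h import *
a=env.get_image("scene");b=env.get_image("top")
crop(a,120,280,250,400,3.5,"pics/d1.png")
crop(b,90,200,130,270,5,"pics/d2.png")
print(env.observe()["position"])
E
```

```text
[0.57594259 0.18493362 0.12912813]
```

View pics/d1.png

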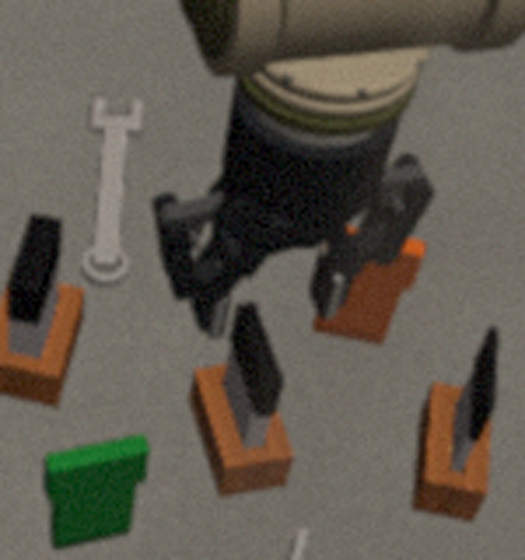

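View pics/d2.png

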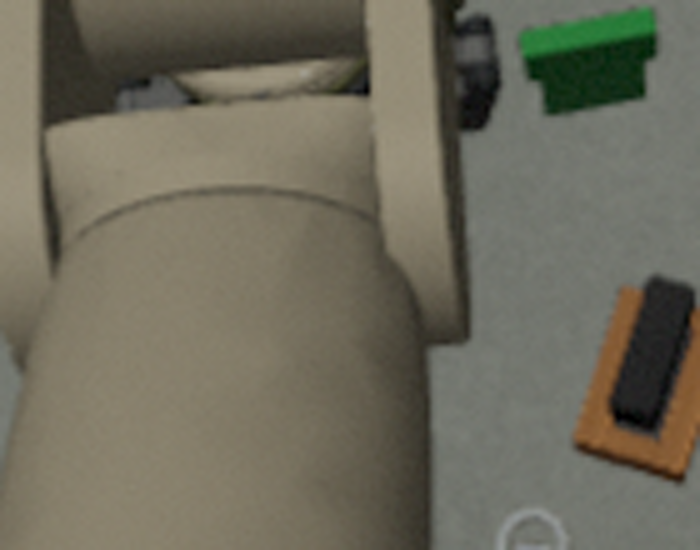

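Emit:
move_arm:
  moves:
    - [0,0,6,0]
    - [0,0,16,0]
    - [0,0,26,0]
    - [0,0,36,0]
    - [0,0,45,0]
    - [0,0,51,0]
    - [0,0,53,0]
    - [0,0,53,0]

```text
time_s: 4.1
position: [0.5757, 0.1846, 0.0751]
tool_rot: [[-0.984, -0.179, -0.0], [-0.179, 0.984, -0.0], [0.0, 0.0, -1.0]]
ft_force: [-0.3, 0.4, -0.8]
grip_width: 0.0557
```

```bash
python3 - <<'E'
from h import *
a=env.get_image("scene")
crop(a,150,280,265,365,5,"pics/e1.png")
s=env.observe();print(s["position"],s["ft_force"])
E
```

```text
[0.57585765 0.18464924 0.07547952] [ 0.13243736 -0.34360794  1.44561457]
```

View pics/e1.png

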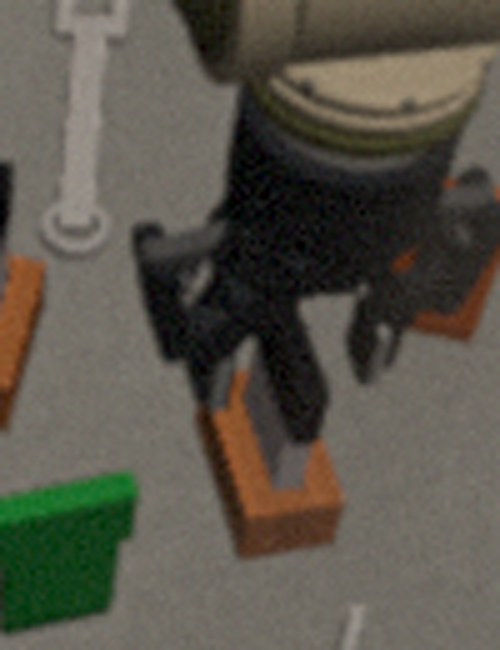

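Emit:
move_arm:
  moves:
    - [0,0,0,0]
    - [0,0,0,0]
    - [0,0,0,0]
    - [0,0,0,0]
    - [0,0,0,0]
    - [0,0,0,0]
    - [0,0,0,0]
    - [0,0,0,0]
  grip: 1
  grip_force: 50

```text
time_s: 4.95
position: [0.5759, 0.1847, 0.0757]
tool_rot: [[-0.984, -0.179, 0.001], [-0.179, 0.984, 0.0], [-0.001, -0.0, -1.0]]
ft_force: [-0.9, 0.2, 4.3]
grip_width: 0.0113
```

Emit:
move_arm:
  moves:
    - [0,0,-4,0]
    - [0,0,-12,0]
    - [0,0,-22,0]
    - [0,0,-34,0]
    - [0,0,-50,0]
    - [0,0,-70,0]
    - [0,0,-90,0]
    - [0,0,-110,0]
    - [0,0,-122,0]
    - [0,0,-125,0]
    - [0,0,-125,0]

```text
time_s: 6.05
position: [0.5756, 0.1846, 0.2004]
tool_rot: [[-0.984, -0.179, 0.0], [-0.179, 0.984, -0.0], [-0.0, -0.0, -1.0]]
ft_force: [-0.2, 0.5, -2.4]
grip_width: 0.011
```

```bash
python3 - <<'E'
from h import *
a=env.get_image("scene")
crop(a,90,280,225,400,3,"pics/f1.png")
s=env.observe();print(s["position"],s["ft_force"],s["wrist_torque"],s["grip_width"])
E
```

```text
[0.57539637 0.18461118 0.19968168] [-0.14312862  0.67803712 -1.41363763] [ 0.01180162  0.00731272 -0.01212234] 0.011109398583142978
```

View pics/f1.png

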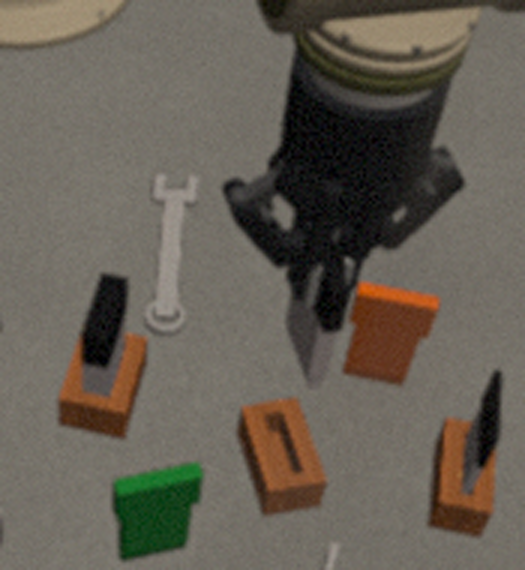

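Emit:
move_arm:
  moves:
    - [2,-10,0,0]
    - [6,-28,0,-0.01]
    - [12,-54,0,-0.02]
    - [19,-84,0,-0.04]
    - [26,-114,0,-0.05]
    - [33,-144,0,-0.07]
    - [39,-174,0,-0.08]
    - [46,-204,0,-0.1]
    - [53,-234,0,-0.11]
    - [60,-264,0,-0.13]
    - [66,-294,0,-0.14]
    - [73,-324,0,-0.16]
    - [79,-350,0,-0.17]
    - [83,-368,0,-0.18]
    - [85,-376,0,-0.184]
    - [85,-377,0,-0.184]
    - [85,-377,0,-0.184]
    - [85,-377,0,-0.184]

```text
time_s: 7.9
position: [0.5597, -0.2006, 0.2003]
tool_rot: [[-0.934, -0.357, -0.0], [-0.357, 0.934, 0.0], [0.0, 0.0, -1.0]]
ft_force: [-0.5, -0.9, -1.0]
grip_width: 0.0111
```

```bash
python3 - <<'E'
from h import *
a=env.get_image("scene");b=env.get_image("top")
crop(a,130,290,70,200,3.7,"pics/g1.png")
crop(b,90,200,310,450,5,"pics/g2.png")
s=env.observe();print(s["position"],s["ft_force"],s["wrist_torque"],s["grip_width"],np.degrees(np.arctan2(s["tool_rot"][1][1],s["tool_rot"][0][1])))
E
```

```text
[ 0.559743   -0.2006779   0.20041559] [-0.19836221 -0.16450152 -1.45650903] [-0.01772841  0.00367096  0.01141755] 0.0112823151374734 110.92453706681762
```

View pics/g1.png

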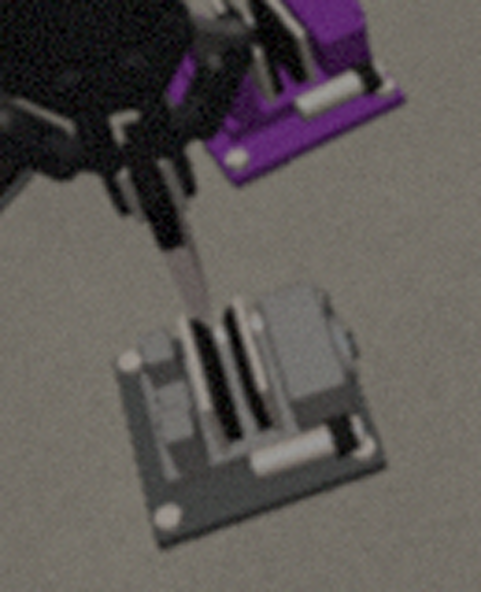

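View pics/g2.png

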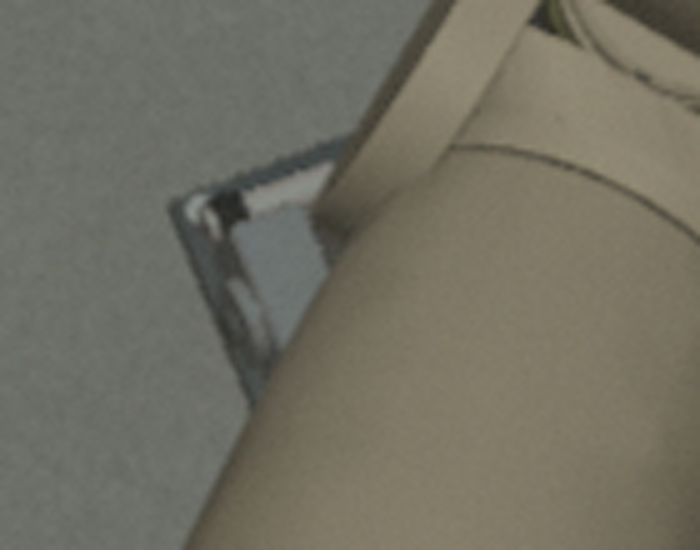

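Emit:
move_arm:
  moves:
    - [0,-1,4,0]
    - [0,-1,14,0]
    - [0,-1,26,0]
    - [0,-1,38,0]
    - [0,-1,48,0]
    - [0,-1,54,0]
    - [0,-1,55,0]
    - [0,-1,55,0]

```text
time_s: 8.8
position: [0.5601, -0.2025, 0.1453]
tool_rot: [[-0.934, -0.356, 0.0], [-0.356, 0.934, -0.0], [-0.0, -0.0, -1.0]]
ft_force: [0.9, 0.4, -1.1]
grip_width: 0.0113
```

```bash
python3 - <<'E'
from h import *
a=env.get_image("scene")
cv2.imwrite("pics/scene_h.png",a[...,::-1])
s=env.observe();p=s["position"];print(p,s["ft_force"],s["wrist_torque"])
R=np.array(s["tool_rot"]); 
b=cv2.resize(a[165:265,85:185],None,fx=6,fy=6,interpolation=cv2.INTER_CUBIC)
# predicted: blade tip & gap mouth ends
z=p[2]-.067
bx=R[:,0]
for L,zz,T,col in((.045,z,.005,(255,0,0)),(.045,z+.014,.012,(255,255,0)),(.058,.07,.018,(0,255,0))):
    c=np.array([p[0],p[1],zz]) if L<.05 else np.array([.5597,-.2013,.07])
    ax=bx
    ay=R[:,1]
    q=proj("scene",[c+s1*L/2*ax+s2*T/2*ay for s1,s2 in((1,1),(1,-1),(-1,-1),(-1,1))])
    cv2.polylines(b,[np.round(((q[:,::-1]-[85,165])+.5)*6-.5).astype(np.int32)],True,col,1)
cv2.imwrite("pics/h1.png",b[...,::-1])
E
```

```text
[ 0.56019339 -0.20253615  0.14566852] [ 0.7313139   0.8282424  -0.82383611] [ 0.01989265 -0.04698693 -0.00436524]
```

View pics/h1.png

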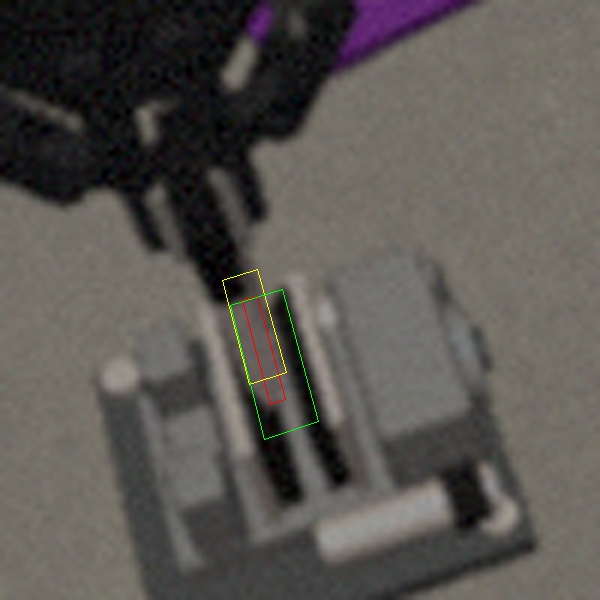

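Emit:
move_arm:
  moves:
    - [0,0,3,0]
    - [0,0,6,0]
    - [0,0,9,0]
    - [0,0,12,0]
    - [0,0,14,0]
    - [0,0,14,0]

```text
time_s: 9.45
position: [0.5599, -0.2023, 0.131]
tool_rot: [[-0.934, -0.356, -0.001], [-0.356, 0.934, 0.0], [0.0, 0.0, -1.0]]
ft_force: [-0.4, 0.6, -1.1]
grip_width: 0.0114
```

Foot is about 6 mm below the mouth and there is no contact yet. I'll continue slowly.

Emit:
move_arm:
  moves:
    - [0,0,2,0]
    - [0,0,4,0]
    - [0,0,6,0]
    - [0,0,8,0]
    - [0,0,8,0]

```text
time_s: 9.95
position: [0.5598, -0.2021, 0.123]
tool_rot: [[-0.934, -0.356, -0.001], [-0.356, 0.934, 0.001], [0.0, 0.001, -1.0]]
ft_force: [-1.3, 0.9, -1.9]
grip_width: 0.0109
```

Emit:
move_arm:
  moves:
    - [0,0,1,0]
    - [0,0,2,0]
    - [0,0,3,0]
    - [0,0,4,0]
    - [0,0,5,0]
    - [0,0,5,0]

```text
time_s: 10.55
position: [0.5603, -0.2026, 0.1188]
tool_rot: [[-0.934, -0.356, 0.001], [-0.356, 0.934, -0.001], [-0.001, -0.001, -1.0]]
ft_force: [-1.6, 2.6, 4.7]
grip_width: 0.0114
```

Emit:
move_arm:
  moves:
    - [0,0.5,0,0]
    - [0,0.5,1,0]
    - [0,0.5,2,0]
    - [0,0.5,3,0]
    - [0,0.5,4,0]
    - [0,0.5,4,0]

```text
time_s: 11.15
position: [0.5604, -0.2024, 0.1152]
tool_rot: [[-0.934, -0.356, 0.002], [-0.356, 0.934, -0.002], [-0.001, -0.002, -1.0]]
ft_force: [-0.7, 1.0, 7.6]
grip_width: 0.0109
```

Emit:
move_arm:
  moves:
    - [0,0.3,1,0]
    - [0,0.3,2,0]
    - [0,0.3,3,0]
    - [0,0.3,4,0]
    - [0,0.3,5,0]
    - [0,0.3,5,0]

```text
time_s: 11.75
position: [0.56, -0.2019, 0.1093]
tool_rot: [[-0.934, -0.356, 0.001], [-0.356, 0.934, -0.0], [-0.0, -0.001, -1.0]]
ft_force: [0.5, 0.3, 3.7]
grip_width: 0.0113
```

Emit:
move_arm:
  moves:
    - [0,0,1,0]
    - [0,0,2.5,0]
    - [0,0,4,0]
    - [0,0,5.5,0]
    - [0,0,7,0]
    - [0,0,8.5,0]
    - [0,0,10,0]
    - [0,0,10,0]

```text
time_s: 12.55
position: [0.5597, -0.2018, 0.0992]
tool_rot: [[-0.934, -0.356, -0.0], [-0.356, 0.934, -0.0], [0.0, -0.0, -1.0]]
ft_force: [0.4, 0.0, 4.0]
grip_width: 0.0114
```

Emit:
move_arm:
  moves:
    - [0,0,1,0]
    - [0,0,2,0]
    - [0,0,3,0]
    - [0,0,4,0]
    - [0,0,4,0]

```text
time_s: 13.05
position: [0.5598, -0.2018, 0.0953]
tool_rot: [[-0.934, -0.356, 0.0], [-0.356, 0.934, -0.0], [-0.0, -0.0, -1.0]]
ft_force: [0.6, -0.0, 3.9]
grip_width: 0.0109
```

Emit:
move_arm:
  moves:
    - [0,0,0.5,0]
    - [0,0,1,0]
    - [0,0,1.5,0]
    - [0,0,2,0]
    - [0,0,2,0]

```text
time_s: 13.55
position: [0.5598, -0.2019, 0.0934]
tool_rot: [[-0.934, -0.356, 0.0], [-0.356, 0.934, -0.001], [-0.0, -0.001, -1.0]]
ft_force: [0.1, -0.7, 4.9]
grip_width: 0.0112
```

Emit:
move_arm:
  moves:
    - [0,0,0.5,0]
    - [0,0,1,0]
    - [0,0,1,0]

```text
time_s: 13.85
position: [0.5598, -0.2019, 0.0927]
tool_rot: [[-0.934, -0.356, 0.0], [-0.356, 0.934, -0.001], [-0.0, -0.001, -1.0]]
ft_force: [0.1, 1.0, 7.7]
grip_width: 0.0112
```

Emit:
move_arm:
  moves:
    - [0,0,0.5,0]
    - [0,0,1,0]
    - [0,0,1,0]

```text
time_s: 14.15
position: [0.5599, -0.202, 0.0926]
tool_rot: [[-0.934, -0.356, 0.001], [-0.356, 0.934, -0.001], [-0.001, -0.001, -1.0]]
ft_force: [-2.6, 1.6, 13.8]
grip_width: 0.0114
```

Emit:
move_arm:
  moves:
    - [0,0,-0.5,0]
    - [0,0,-0.5,0]

```text
time_s: 14.35
position: [0.5599, -0.2019, 0.0926]
tool_rot: [[-0.934, -0.356, 0.001], [-0.356, 0.934, -0.001], [-0.0, -0.001, -1.0]]
ft_force: [-0.8, 0.5, 10.6]
grip_width: 0.0111
```

Emit:
move_arm:
  moves:
    - [0,0,0,0]
    - [0,0,0,0]
    - [0,0,0,0]
    - [0,0,0,0]
    - [0,0,0,0]
    - [0,0,0,0]
  grip: 0.5

```text
time_s: 14.95
position: [0.5597, -0.2016, 0.0917]
tool_rot: [[-0.934, -0.356, -0.0], [-0.356, 0.934, 0.0], [0.0, 0.0, -1.0]]
ft_force: [0.7, 0.1, -0.3]
grip_width: 0.0429
```

Emit:
move_arm:
  moves:
    - [0,0,-4,0]
    - [0,0,-12,0]
    - [0,0,-24,0]
    - [0,0,-40,0]
    - [0,0,-60,0]
    - [0,0,-85,0]
    - [0,0,-110,0]
    - [0,0,-130,0]
    - [0,15,-138,0]
    - [0,40,-140,0]
    - [0,75,-140,0]
    - [0,110,-140,0]
    - [0,145,-140,0]
    - [0,175,-140,0]
    - [0,195,-140,0]
    - [0,200,-140,0]
    - [0,200,-140,0]

```text
time_s: 16.65
position: [0.4881, -0.0142, 0.232]
tool_rot: [[-0.934, -0.357, 0.0], [-0.357, 0.934, -0.0], [-0.0, -0.0, -1.0]]
ft_force: [0.1, -0.3, -0.2]
grip_width: 0.0428
```

```bash
python3 - <<'E'
from h import *
a=env.get_image("scene");b=env.get_image("top")
cv2.imwrite("pics/sceneF.png",a[...,::-1]);cv2.imwrite("pics/topF.png",b[...,::-1])
def z(im,r0,c0,n): return cv2.resize(im[r0:r0+n,c0:c0+n],(395,395),interpolation=cv2.INTER_CUBIC)
cv2.imwrite("pics/i1.png",np.hstack([z(a,180,85,100),z(b,95,335,100)])[...,::-1])
pa=env.tip_of("scene","blade_medium_mid");pb=env.tip_of("top","blade_medium_mid")
for p in pa: print("s",p["point"],p["conf"])
for p in pb: print("t",p["point"],p["conf"])
print(proj("scene",[.5598,-.2018,.075]),proj("top",[.5598,-.2018,.075]))
E
```

```text
s [261.7, 275.6] 0.88
s [199.4, 349.2] 0.87
s [222.3, 129.1] 0.7
t [102.4, 249.1] 0.96
t [138.9, 388.3] 0.79
t [168.8, 161.9] 0.71
[[223.59533166 129.30106104]] [[140.00246331 390.45802961]]
```

View pics/i1.png

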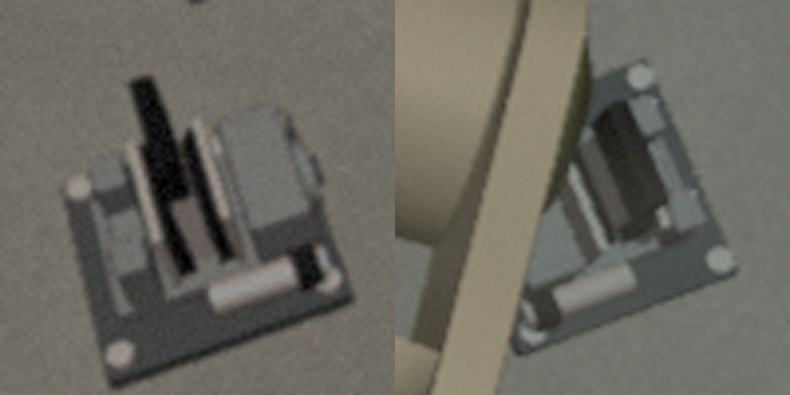

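View pics/sceneF.png

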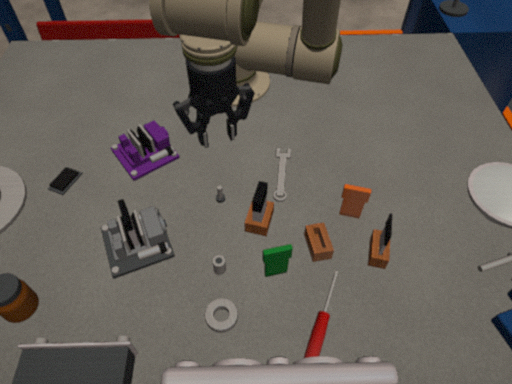

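```bash
python3 - <<'E'
from h import *
o=[]
for c,r0,c0 in(("scene",180,85),("top",95,335)):
    im=cv2.resize(cv2.imread(f"pics/{c}F.png")[r0:r0+80,c0:c0+80],None,fx=5,fy=5,interpolation=cv2.INTER_CUBIC)
    yw=np.radians(20.9);ax=np.array([np.cos(yw),np.sin(yw),0]);ay=np.array([-ax[1],ax[0],0])
    V=[np.array([.5598,-.2018,z])+s*.028*ax+t*.006*ay for z in(.089,.125) for s in(-1,1) for t in(-1,1)]
    h=cv2.convexHull(((proj(c,V)[:,::-1]-[c0,r0]+.5)*5-.5).astype(np.float32))
    cv2.polylines(im,[np.round(h).astype(np.int32)],True,(0,255,255),1); o.append(im)
cv2.imwrite("pics/j1.png",np.hstack(o))
E
```

```text
(no output)
```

View pics/j1.png

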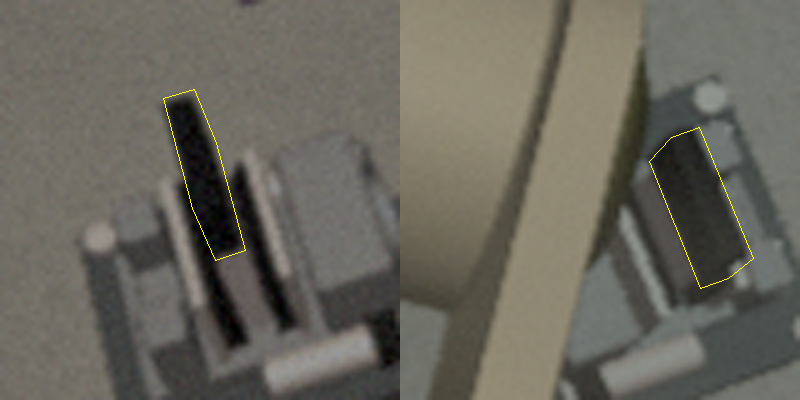

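The predicted outline of an upright, seated blade matches the picture in both views, so I'm handing the job in.

```bash
python3 -c "
from rig import env
print(env.observe()['time_s']);print(env.close_job())"
```

```text
16.85
the job is handed in; nothing more can be done
None
```

The medium blade is standing upright in the grey caliper, seated on the bottom of the gap. The job was handed in at 16.85 s, within the 42 s limit.

I took it from the middle stand and slid it down between the pads. The wrist readings after each step were at most about 8 N on the way down. They rose to about 14 N when the blade stopped on the floor of the gap. I then eased off, opened the gripper and moved the arm clear.

**Last checks:**
- **Seating:** the arm stopped at a height of 0.0926 m, against 0.0924 m expected for a seated blade.
- **Upright:** the outline predicted for a seated, upright blade matches the grip in both camera views. The network's point for the blade agrees to about 1 to 2 pixels.
- **Other parts:** the thin and thick blades, and the green and orange look-alikes, are still where they were.

The two cameras disagreed by 2 to 5 mm on the blade's position before the grasp, so I averaged fits from both views. During entry I shifted the blade 0.8 mm sideways because of a 3 N side force, and that force then dropped away.

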